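# Seat a microplate in the shaker's nest and lock the toggle clamp

### The arm

A 6-joint arm with a two-finger parallel gripper is mounted at the origin on a cart in front of the work surface, level with it; the furniture and walls round the work are solid. World frame = base frame: x ahead of the robot, y to its left, z up, the work surface at z = 0. Lengths are in m, angles in rad, forces in N, time in s.
With the tool pointing down it reaches from about 0.3 to 0.775 m from the base axis. Payload 14.6 kg.
Tool frame: the origin (TCP) lies at the very end of the fingers, on their centre line; the grasp point (between the pads) lies 19 mm behind it; z points along the fingers, y is the line along which they close (so a half turn about z gives the same grasp; the last joint's range is limited). The gripper opens to 94 mm and grips with 3 to 60 N. Pads are 16 mm wide; open, the fingers measure 119 mm over their backs; the gripper's body (75 mm by 177 mm) begins 78 mm behind the grasp point.
Start: joints at [1.071, 0.3, 1.521, -0, 1.321, -0.067], TCP at [0.231, 0.499, 0.178] pointing down, gripper open.
Joint ranges: [-3.03, 3.03], [-0.79, 2.21], [0.23, 2.52], [-1.04, 4.18], [0, 3.07], [-2.55, 2.55]. Speed limits (rad/s): [2.22, 2.22, 2.57, 3.14, 3.14, 3.14].

### API

Orientations are given as [roll, pitch, yaw] about the fixed x, y, z axes, in that order (R = Rz(yaw) Ry(pitch) Rx(roll)).
In Python, from station import * gives the robot as it stands.
- The arm moves only by the tool jog_arm, never from a script. Its argument "rows" is a list of rows, each a list of 3 entries, a list of its own where there are three numbers: the shift along the tool's x, y, z in m, then the turn about the tool's z in degrees, then the finger opening in m, from 0 to 0.094. A call has 1 to 12 rows; each row shifts and turns the commanded pose from where the row before left it, along the tool's axes as they then stand; what a row does not reach is not made up. A row lasts 1/12 s, in which the tool goes at most 41.7 mm and 7.16 degrees, less where a joint would pass 70% of its speed; a pose out of reach is approached as far as the arm can. A call is refused whole if a number of a shift passes 0.0417 or a number of a turn 7.16, either way. A call with a gripper value outside its range is refused whole. The fingers move at their own pace and stop on an object; "squeeze" is the grip in N (left out, the last holds). Time passes only in rows, so rows that do not move let the fingers close. It gives the time, the measured TCP pose, the force, the opening and the grip force at its end, in the units of the state.
- get_obs(): the state, without advancing time (a new reading comes with each control period).
- camera(name): name is "side" or "top"; returns a dict with "image" (384x512x3 uint8, red, green, blue), "range_z" (384x512 float32, m along the optical axis (not along the pixel's ray), 0 where there is no reading), "K" (3x3 intrinsics, pixels), "world_from_camera" (4x4, takes a point from camera to world coordinates). Camera axes: x right, y up, looking along -z (the intrinsics and any distortion apply to the point x, -y, -z); pixel columns grow to the right and rows downward; lengths in m; the calibration is good to about 2 mm. A picture is of the moment at which its call begins.
- hand_in(): hands the job in; it is judged then, once.
Trained networks look in a picture, given as the dict that the camera call returned (one of the last four; its "shot" number tells which), for a name from the list of things; names that differ only in an ending like _2 or _b are one class to them, and where a whole thing is asked for, a point or a joint stands for the part that bears it (a point fixed in the world has none). Each returns a list of dicts, best first, with "p" (0 to 1); they miss things now and then, are a little off and sometimes report something else, mostly with a low value. They report only what shows in the picture. A call takes as long as a camera call. They do not tell look-alikes from the thing itself.
- search_frame(label, picture): "at" ([column, row] as shares, 0 to 1, of the picture: columns of its width, rows of its height, amid what is visible of it).
- spot_point(label, picture): "at" ([column, row] as shares, 0 to 1, of the picture: columns of its width, rows of its height: a listed point, or the origin of a listed thing).
The state is a dict: "time_s": time; "qpos": joint angles; "joint_vel": joint speeds; "tau": joint torques, N m; "ee_pos": TCP position; "eef_rot": TCP orientation; "force": force on the tool from outside, world axes, zero at the start; "moment": the same for the moment, N m; "grip_width": finger opening in m; "grip_force": force on a finger pad.
Only numpy, scipy, OpenCV 4.12 (cv2) and the standard library are available. Lean on these libraries where they do the work, as an engineer would, in place of code of your own. Each camera call takes 0.05 s, during which the arm holds its last target. There are 200 camera calls.

### The job

Make the microplate on the bench shaker ready to be shaken: with the fingertips, push it along its nest until it sits fully home against the two end stops at the back, then push the raised lever of the toggle clamp down past its dead point until it snaps into lock and the clamp's pad holds the plate down. Only push: nothing is to be lifted or carried, leave the things lying round the shaker where they are, and end with the hand clear of everything.

Things in the scene. Friction and masses are not known exactly. Their poses are not given: they have to be found in the camera images.
- shaker: Bench shaker, fixed: white housing 236 x 220 mm, 54 mm high, control panel on its front (-x) face; on it an aluminium platform 170 x 216 mm (x -77 to +93 mm), top at z = 74 mm. Origin: centre of the underside on the worktop; x from panel to back, y left, z up (frame of all offsets given here, mm). Turned up to 0.35 rad. Plate nest on the right of the platform, toggle clamp on its left.
- nest_home (a point): The microplate's origin when fully home, on the platform's top at (12, -35, 74), shaker's axes. The nest is open to the front; two side guides 10 mm high along x leave 1.5 mm beside the plate; two steel stop pins, 13 mm high, at x = +64 mm from here and 27 mm either side of the middle, touch the plate's back face when it is home.
- microplate: White 96-well microplate lying loose in the nest, 128 mm (x) x 86 mm (y) x 14 mm high, 55 to 115 g; origin: centre of its underside. It starts 10 to 26 mm short of home (towards the front), long side along the nest. Its front short face, 64 mm before its origin, is free to be pushed. It slides easily.
- clamp_lever (a joint): Knee angle of the toggle clamp, rad: 0 = open as found (lever and arm up), growing as the lever is pushed down; 2.04 = dead point; 2.26 = hard stop, locked. A return spring and the rubber pad push the lever back open from anywhere short of 2.04; past it the lever snaps on to 2.26 and stays. About 8 N on the grip move it.
- lever_grip (a point): Middle of the upper, broad face of the lever's grey grip: the face to push on, turned to the plate while the lever is up, facing up once it is down. Grip 24 mm wide (x), 14 mm thick, running 20 mm beyond this point to the lever's free end and 58 mm back from it. Site axes: x as the shaker's, y along the lever to its free end, z out of the upper face.
- clamp_foot (a point): Fixed point at the middle of the clamp's foot, (12, 60, 74) in the shaker's frame, shaker's axes. The clamp moves in the plane x = 12. Way of lever_grip there, (y, z) [lever above level, deg]: (100, 229) [68, open], (124, 220) [53], (138, 206) [41], (146, 188) [29], (151, 171) [20], (154, 148) [9, pad pressing], (156, 135) [3, dead point], (156, 120) [-4, locked; free air below].
- clamp_pad: The clamp's steel hold-down bar with rubber foot, 62 mm (x) x 12 mm (y), sprung, about 12 N/mm, on the arm that the lever drives; origin: middle of the foot's underside. Open: raised at the plate's left, about (12, 10, 134) in the shaker's frame, arm and pad below z = 155. Locked: on the plate's left edge, pressing with about 12 N.
- spare_plate: Bystander: a second microplate, 128 x 86 x 14 mm, lying on the worktop to the right of the shaker; not to be moved. Origin at the centre of its underside.
- timer: Bystander: white bench timer, 64 x 66 x 19 mm, on the worktop at the shaker's left front. Origin at the centre of its underside.
- tape_roll: Bystander: roll of tape, 52 mm across, 19 mm high, on the worktop left of the shaker. Origin at the centre of its underside.
- marker: Bystander: marker pen, 138 x 13 x 14 mm, on the worktop in front of the shaker. Origin at the centre of its underside.
There are look-alikes about, which are no part of the job. What is shaped like the microplate but blue is not meant.

How it is judged:
By the outcome, as a careful person would: the job done as asked, in the order asked, and still so for the second after the job is handed in, with the robot touching nothing.
It also fails if it takes over 48 s, if anything falls off the work surface, if the arm or the gripper's body presses on something with over 40 N, if the wrist force passes 120 N, or if a joint passes its speed limit or range.

## Working session

There is one attempt and no reset: what is moved stays moved. The work goes in short steps, Python scripts to look and compute and a tool call to move; the robot and the scene stay as the last step left them, time stands still between calls to the robot, and variables do not carry over. Pictures are saved under pics/ and viewed, at most 10 in all, crops included, and the job is handed in when it is done.

Besides the shell and the picture viewer there is one more tool, called by a JSON object that holds its "api" and its "payload". jog_arm: Moves the arm, as the interface text tells. Its arguments: {"type":"object","properties":{"rows":{"type":"array","items":{"type":"array"}},"squeeze":{"type":"number"}},"required":["rows"]}

```bash
mkdir -p pics; cat > h.py <<'E'
from station import *
import numpy as np, cv2
def px2w(c,u,v,z=None):
    K=c["K"];T=np.array(c["world_from_camera"])
    r=np.array([(u-K[0][2])/K[0][0],-(v-K[1][2])/K[1][1],-1.])
    if z is None:
        d=c["range_z"]; return (T@np.append(r*d[int(round(v)),int(round(u))],1))[:3]
    d=T[:3,:3]@r; o=T[:3,3]; return o+d*(z-o[2])/d[2]
def save(c,n,box=None,s=1):
    im=c["image"]
    if box: im=im[box[1]:box[3],box[0]:box[2]]
    cv2.imwrite("pics/"+n,cv2.resize(im[:,:,::-1],None,fx=s,fy=s,interpolation=cv2.INTER_CUBIC))
E
python3 - <<'E'
from h import *
np.set_printoptions(precision=4,suppress=True)
cs={n:camera(n) for n in("top","side")}
cv2.imwrite("pics/a.png",np.vstack([cs["top"]["image"],cs["side"]["image"]])[:,:,::-1])
for n,c in cs.items():
    save(c,n+"0.png",None,1.5)
    print(n,c["K"],c["world_from_camera"],[k for k in c])
    for l in ["shaker","microplate","nest_home","lever_grip","clamp_foot","clamp_pad","spare_plate"]:
        for d in spot_point(l,c)[:3]:
            u,v=d["at"][0]*512,d["at"][1]*384
            print(n,l,round(d["p"],2),round(u),round(v),px2w(c,u,v))
print(get_obs())
E
```

```text
top [[402.1674   0.     254.4976]
 [  0.     402.1674 185.4209]
 [  0.       0.       1.    ]] [[-0.0039  0.9862 -0.1652  0.3937]
 [-0.999   0.0036  0.0449 -0.0743]
 [ 0.0449  0.1653  0.9852  1.018 ]
 [ 0.      0.      0.      1.    ]] ['image', 'range_z', 'K', 'world_from_camera', 'shot']
top shaker 0.96 217 189 [ 0.5399 -0.0287  0.0945]
top shaker 0.43 212 172 [ 0.585  -0.0156  0.0733]
top microplate 0.8 232 187 [ 0.546  -0.064   0.0894]
top microplate 0.78 354 226 [ 0.4586 -0.3707  0.0146]
top nest_home 0.18 144 168 [0.6097 0.1626 0.0006]
top lever_grip 0.66 162 165 [0.5674 0.0742 0.2267]
top lever_grip 0.41 142 170 [0.6042 0.1662 0.0009]
top clamp_foot 0.69 192 176 [0.572  0.0295 0.0818]
top clamp_foot 0.27 162 167 [0.5622 0.0729 0.2283]
top spare_plate 0.81 293 182 [ 0.5714 -0.2191  0.0148]
side [[412.1141   0.     255.1863]
 [  0.     412.1141 187.2664]
 [  0.       0.       1.    ]] [[ 0.272  -0.7564  0.5948  1.0442]
 [ 0.9623  0.2086 -0.1747 -0.2557]
 [ 0.0081  0.6199  0.7846  0.8592]
 [ 0.      0.      0.      1.    ]] ['image', 'range_z', 'K', 'world_from_camera', 'shot']
side shaker 0.88 289 234 [ 0.6062 -0.0487  0.0888]
side microplate 0.86 143 234 [ 0.471  -0.3649  0.0156]
side microplate 0.62 274 220 [ 0.5631 -0.0688  0.0899]
side lever_grip 0.78 346 166 [0.5664 0.0743 0.2356]
side clamp_pad 0.73 300 204 [ 0.5682 -0.0156  0.14  ]
side spare_plate 0.91 214 258 [ 0.5797 -0.2159  0.0158]
{'time_s': 0.8, 'qpos': array([ 1.0714,  0.2999,  1.521 ,  0.    ,  1.3207, -0.0666]), 'joint_vel': array([-0.0009, -0.0003, -0.0006, -0.0004,  0.0003, -0.0009]), 'tau': array([ -0.0012, -53.1623, -35.2908,   0.0709,   0.0212,  -0.    ]), 'ee_pos': array([0.2307, 0.4993, 0.1778]), 'eef_rot': array([3.1416, 0.    , 2.7088]), 'force': array([-0.2457, -0.5249, -1.4114]), 'moment': array([-0.0015,  0.0069,  0.0043]), 'grip_force': 0.0, 'grip_width': 0.0944019945491647}
```

View pics/top0.png

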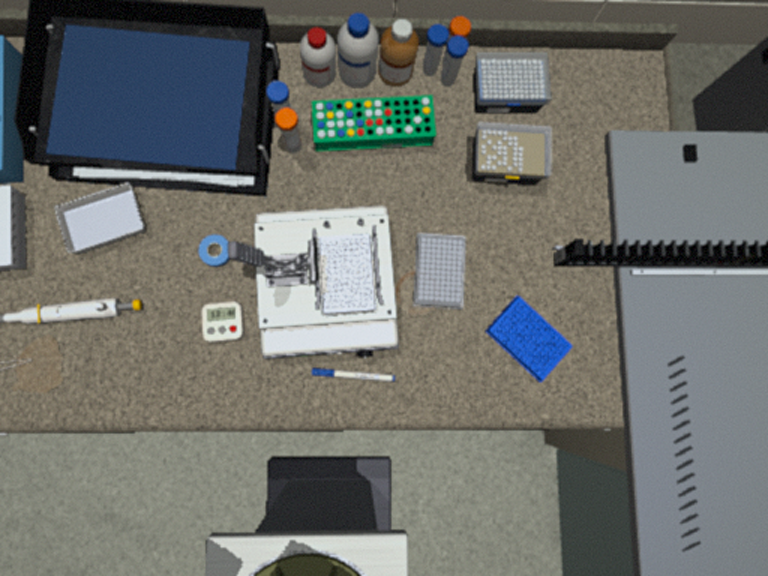

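View pics/side0.png

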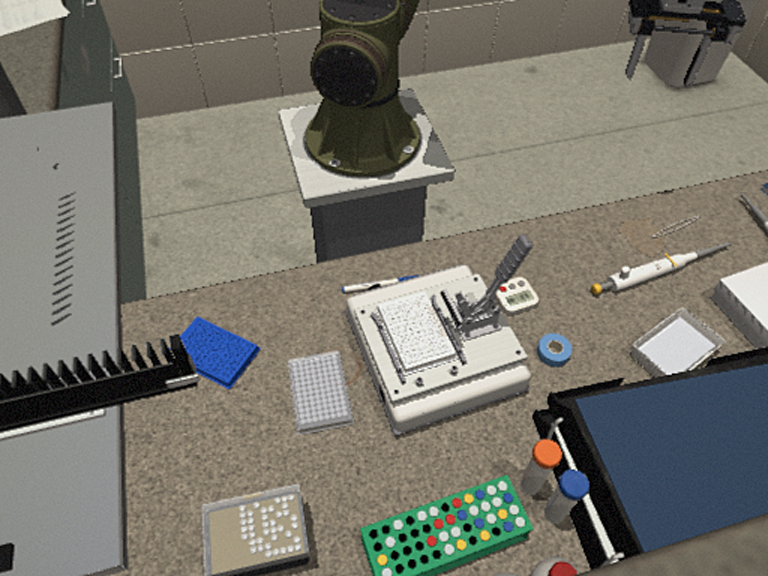

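The top view shows the white plate in the nest at (232,187) px; the clamp lever is up at (162,165). The look-alikes are the clear spare plate at (293,182), the blue plate at (354,226), and a white lid or box at far left (66,145). Only the one at (232,187) is white and lies in the nest on the platform, at z≈0.088. Next I fit the shaker and plate poses and take the confirming crop.

```bash
cat > m.py <<'E'
from h import *
np.set_printoptions(precision=4,suppress=True)
def cloud(c):
    d=c["range_z"];v,u=np.mgrid[:384,:512];K=c["K"]
    P=np.stack([(u-K[0][2])/K[0][0]*d,-(v-K[1][2])/K[1][1]*d,-d],-1).reshape(-1,3)
    T=np.array(c["world_from_camera"]);P=P@T[:3,:3].T+T[:3,3]
    return P[d.ravel()>0]
def rect(P):
    (cx,cy),(a,b),t=cv2.minAreaRect(P[:,:2].astype(np.float32)*1000)
    while t>45:t-=90;a,b=b,a
    while t<-45:t+=90;a,b=b,a
    return (cx,cy,a,b,np.radians(t))
E
python3 - <<'E'
from m import *
for n in("top","side"):
    c=camera(n);P=cloud(c)
    B=P[(P[:,0]>.38)&(P[:,0]<.75)&(P[:,1]>-.17)&(P[:,1]<.14)]
    h,e=np.histogram(B[:,2],bins=np.arange(.02,.1,.002));print(n,h)
    for lo,hi in((.05,.058),(.068,.079)):
        Q=B[(B[:,2]>lo)&(B[:,2]<hi)];print(lo,len(Q),np.array(rect(Q)))
    Q=B[(B[:,2]>.084)&(B[:,2]<.093)&(np.abs(B[:,1]+.06)<.06)];print("plate",len(Q),np.array(rect(Q)))
    if n=="top": save(c,"crop1.png",(150,130,280,245),5)
E
```

```text
top [  38   15   12    9   10    5    6   11   11   11   12   11   37   47
   98  291  678  848  301   38    0    1    0    4   26  214 1029 1489
  736  294  209  150  155  280  651  640  221   34   22]
0.05 2118 [590.1714 -24.3418 326.0991 219.1674   0.0589]
0.068 3672 [617.9317   0.8136 279.294  261.4748   0.0749]
plate 1819 [570.8819 -59.4197 148.402  103.2284   0.0851]
side [  63   47   67   54   46   56   51   59   54   50   58   67   95  126
  204  473  892  460   43    3    0    2   19   41   67  437 1436  971
  317  220  183  233  214  483  774  356   60   32   37]
0.05 1868 [596.4511 -25.0571 318.6602 216.1519   0.0656]
0.068 3346 [619.0294  -0.5775 283.0063 259.5618   0.0882]
plate 1737 [572.1799 -61.3348 151.0871 101.6303   0.0875]
```

View pics/crop1.png

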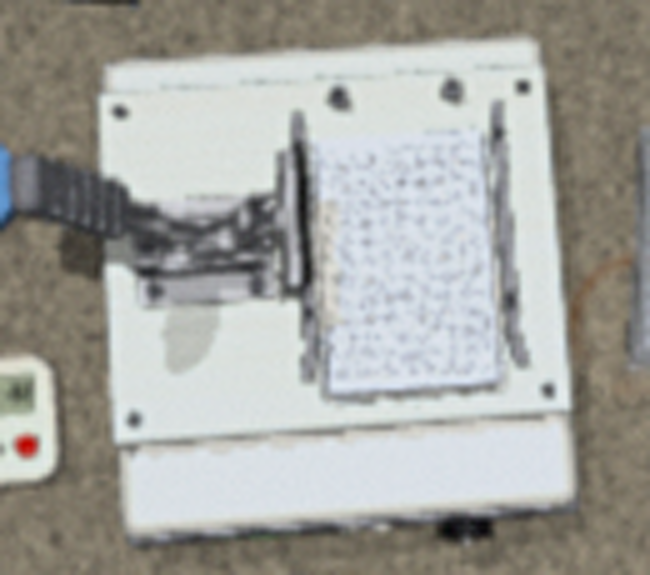

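The crop confirms the target: white plate in the nest, corners at crop (327,393), (500,383), (478,130). The stop pins are at (338,98) and (452,92), with a gap behind the plate. The platform corners are (100,93), (543,68), (573,412) and (115,443).

```bash
python3 - <<'E'
from m import *
c=camera("top")
w=lambda x,y,z:px2w(c,x/5+150-.4,y/5+130-.4,z)[:2]
pl=[w(100,93,.074),w(543,68,.074),w(573,412,.074),w(115,443,.074)]
loc=np.array([[93,108],[93,-108],[-77,-108],[-77,108]])/1000
A=np.vstack([pl,[w(338,96,.085),w(452,90,.085)]]);L=np.vstack([loc,[[.0785,-.008],[.0785,-.062]]])
def fit(A,L):
    a=A-A.mean(0);l=L-L.mean(0)
    t=np.arctan2((l[:,0]*a[:,1]-l[:,1]*a[:,0]).sum(),(l*a).sum());R=np.array([[np.cos(t),-np.sin(t)],[np.sin(t),np.cos(t)]])
    o=A.mean(0)-R@L.mean(0);return t,R,o,(A-o)@R-L
t,R,o,r=fit(A,L);print(t,o);print(r*1000)
for n,p,z in(("pl",(327,393),.088),("pr",(500,383),.088),("br",(478,130),.088),("bl",(312,140),.088)):
    print(n,((w(*p,z)-o)@R)*1000)
for n,q in (("home",(.012,-.035)),("grip",(.012,.1)),("front",(-.07,-.035))): print(n,R@q+o)
g=np.array([[.5674,.0742],[.5664,.0743]]);print("grip meas local",(g-o)@R)
E
```

```text
0.07278337602606716 [ 0.5578 -0.027 ]
[[-1.0179 -1.4948]
 [-2.338   1.325 ]
 [-0.2412  0.269 ]
 [ 0.7428 -1.3425]
 [ 1.7146  0.7951]
 [ 1.1397  0.4482]]
pl [-61.5503   6.4571]
pr [-62.6361 -73.8108]
br [ 58.5317 -72.3966]
bl [58.843   6.2414]
home [ 0.5723 -0.061 ]
grip [0.5625 0.0736]
front [ 0.4905 -0.067 ]
grip meas local [[0.017  0.1002]
 [0.016  0.1004]]
```

{"api": "jog_arm", "payload": {"rows": [[[0, 0, 0], -7.1, 0.04], [[0, 0, 0], -7.1, 0.04], [[0, 0, 0], -7.1, 0.04], [[0, 0, 0], -7.1, 0.04], [[0, 0, 0], -0.6, 0.04], [[-0.012, -0.0365, 0], 0, 0.04], [[-0.012, -0.0365, 0], 0, 0.04], [[-0.012, -0.0365, 0], 0, 0.04], [[-0.012, -0.0365, 0], 0, 0.04], [[-0.012, -0.0365, 0], 0, 0.04], [[-0.012, -0.0365, 0], 0, 0.04], [[-0.012, -0.0365, 0], 0, 0.04]]}}

```text
time_s: 1.95
ee_pos: [0.3334, 0.249, 0.1779]
eef_rot: [3.141, 0.001, -3.072]
force: [1.1, -0.3, -0.5]
grip_width: 0.0401
grip_force: 0.0
```

{"api": "jog_arm", "payload": {"rows": [[[-0.012, -0.0365, 0], 0, 0.04], [[-0.012, -0.0365, 0], 0, 0.04], [[-0.012, -0.0365, 0], 0, 0.04], [[-0.012, -0.0365, 0], 0, 0.04], [[-0.012, -0.0365, 0], 0, 0.04], [[-0.012, -0.0365, 0], 0, 0.04], [[-0.012, -0.0365, 0], 0, 0.04], [[-0.012, -0.0365, 0], 0, 0.04], [[-0.012, -0.0365, 0], 0, 0.04], [[0, 0, 0], 0, 0.04], [[0, 0, 0], 0, 0.04]]}}

```text
time_s: 2.87
ee_pos: [0.465, -0.0704, 0.1774]
eef_rot: [3.141, -0.001, -3.075]
force: [-0.1, 0.5, -0.1]
grip_width: 0.0401
grip_force: 0.0
```

{"api": "jog_arm", "payload": {"rows": [[[0, 0.0015, 0.03], -0.4, 0.04], [[0, 0, 0.03], 0, 0.04], [[0, 0, 0.025], 0, 0.04], [[0, 0, 0.013], 0, 0.04], [[0, 0, 0], 0, 0.04], [[0, 0, 0], 0, 0.04]]}}

```text
time_s: 3.37
ee_pos: [0.4647, -0.0667, 0.08]
eef_rot: [3.141, -0.0, -3.062]
force: [-0.0, 0.5, 0.2]
grip_width: 0.0402
grip_force: 0.0
```

```bash
python3 - <<'E'
from h import *
c=camera("top");save(c,"t2.png",(150,130,280,245),5)
o=get_obs();print(o["ee_pos"],o["eef_rot"],o["force"])
E
```

```text
[ 0.46523127 -0.06700966  0.08078555] [-3.14129173e+00  1.06547673e-03 -3.06157789e+00] [0.29039559 0.25336296 0.04072679]
```

View pics/t2.png

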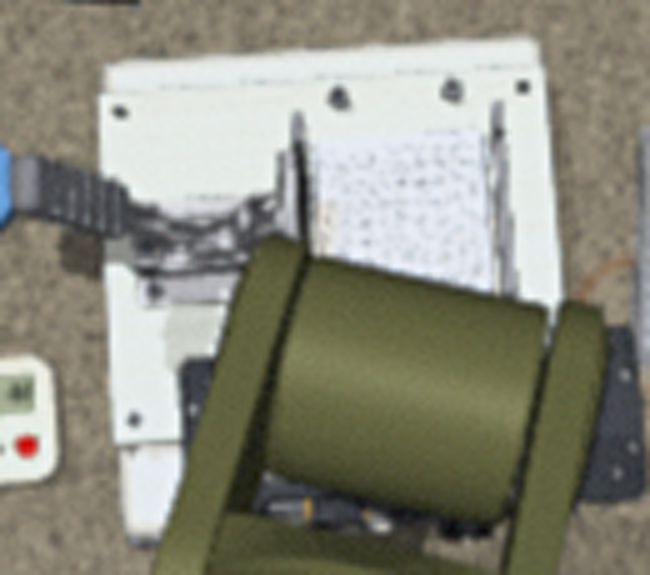

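The gripper is placed at the front of the plate, and the arm hides the front edge. Now I push in small steps, watching the force.

{"api": "jog_arm", "payload": {"rows": [[[-0.006, 0, 0.001], 0.3, 0.04], [[-0.005, 0, 0], 0, 0.04], [[-0.003, 0, 0], 0, 0.04], [[-0.003, 0, 0], 0, 0.04], [[-0.003, 0, 0], 0, 0.04], [[-0.003, 0, 0], 0, 0.04], [[-0.003, 0, 0], 0, 0.04], [[-0.002, 0, 0], 0, 0.04], [[-0.002, 0, 0], 0, 0.04], [[0, 0, 0], 0, 0.04]]}}

```text
time_s: 4.25
ee_pos: [0.495, -0.0653, 0.0787]
eef_rot: [-3.142, 0.0, -3.066]
force: [0.1, 0.3, 0.1]
grip_width: 0.0397
grip_force: 0.0
```

{"api": "jog_arm", "payload": {"rows": [[[-0.001, 0, 0], 0, 0.04], [[-0.001, 0, 0], 0, 0.04], [[0, 0, 0], 0, 0.04]]}}

```text
time_s: 4.5
ee_pos: [0.4969, -0.0651, 0.0788]
eef_rot: [-3.142, 0.0, -3.066]
force: [-0.7, -1.0, 0.7]
grip_width: 0.0402
grip_force: 0.0
```

{"api": "jog_arm", "payload": {"rows": [[[-0.001, 0, 0], 0, 0.04], [[-0.001, 0, 0], 0, 0.04], [[0, 0, 0], 0, 0.04]]}}

```text
time_s: 4.75
ee_pos: [0.4989, -0.065, 0.0788]
eef_rot: [-3.142, 0.0, -3.066]
force: [0.3, -0.1, -0.7]
grip_width: 0.0401
grip_force: 0.0
```

{"api": "jog_arm", "payload": {"rows": [[[-0.001, 0, 0], 0, 0.04], [[0, 0, 0], 0, 0.04]]}}

```text
time_s: 4.92
ee_pos: [0.4999, -0.0649, 0.0788]
eef_rot: [-3.142, 0.0, -3.066]
force: [0.1, -0.4, -0.4]
grip_width: 0.0397
grip_force: 0.0
```

{"api": "jog_arm", "payload": {"rows": [[[-0.001, 0, 0], 0, 0.04], [[0, 0, 0], 0, 0.04]]}}

```text
time_s: 5.08
ee_pos: [0.5009, -0.0649, 0.0788]
eef_rot: [-3.142, 0.0, -3.067]
force: [-0.8, -0.1, 0.3]
grip_width: 0.0397
grip_force: 0.0
```

```bash
python3 - <<'E'
from h import *
c=camera("side");save(c,"s3.png",(215,140,365,290),4)
o=get_obs();print(o["ee_pos"],o["eef_rot"],o["force"])
E
```

```text
[ 0.50079089 -0.06486212  0.07874425] [-3.14158837e+00 -2.06747443e-05 -3.06653936e+00] [-0.02036489  0.18304507  0.33423607]
```

View pics/s3.png

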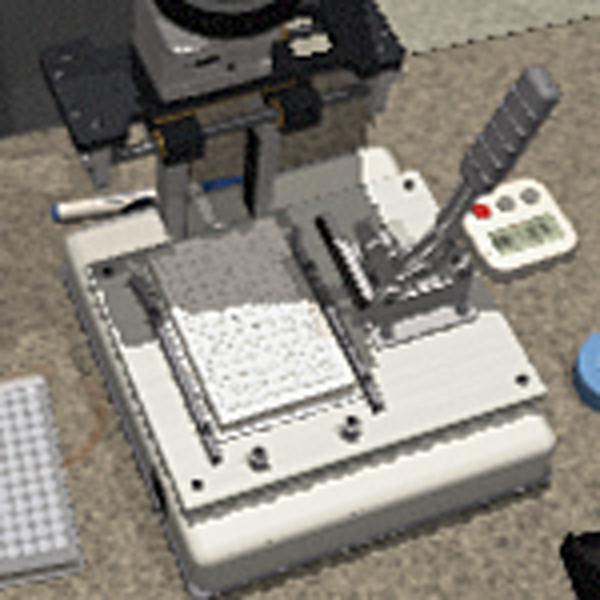

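The plate still looks clear of the pins: its back edge runs from crop (222,425) to (358,385), and the pins are at (258,458) and (350,428). I'll measure this.

```bash
python3 - <<'E'
from m import *
c=camera("side")
t=.0728;R=np.array([[np.cos(t),-np.sin(t)],[np.sin(t),np.cos(t)]]);o=np.array([.5578,-.027])
w=lambda x,y,z:((px2w(c,x/4+215-.4,y/4+140-.4,z)[:2]-o)@R)*1000
for n,a in dict(bl_top=(222,420,.088),br_top=(358,378,.088),bl_bot=(224,431,.076),pin1=(258,450,.087),pin2=(350,420,.087),tipL=(175,235,.079),tipR=(258,215,.079),cornBL=(195,513,.074),cornBR=(547,393,.074)).items(): print(n,w(*a))
P=cloud(c);q=np.c_[(P[:,:2]-o)@R,P[:,2]]
s=q[(q[:,2]>.083)&(q[:,2]<.092)&(q[:,1]>-.07)&(q[:,1]<-.005)&(abs(q[:,0])<.09)]
print(np.percentile(s[:,0],[0,1,2,50,96,98,99,100])*1000)
s=s[s[:,0]>.02];h=np.histogram(s[:,0]*1000,bins=np.arange(40,90,3));print(h)
E
```

```text
bl_top [ 56.3195 -73.0534]
br_top [56.7908  6.6811]
bl_bot [ 56.6677 -71.5539]
pin1 [ 79.2931 -61.4239]
pin2 [79.008  -7.8894]
tipL [-74.835  -51.5087]
tipR [-72.1868   0.289 ]
cornBL [  96.4139 -103.3242]
cornBR [ 93.5385 106.407 ]
[-62.9905 -60.6919 -59.176    5.8707  58.7831  79.6521  83.5491  85.8524]
(array([41, 29, 35, 44, 35, 33, 42,  0,  0,  0,  0,  0,  3, 10, 13,  6]), array([40, 43, 46, 49, 52, 55, 58, 61, 64, 67, 70, 73, 76, 79, 82, 85, 88]))
```

```bash
python3 - <<'E'
from m import *
c=camera("side");save(c,"s4.png",(235,155,315,215),10)
t=.0728;R=np.array([[np.cos(t),-np.sin(t)],[np.sin(t),np.cos(t)]]);o=np.array([.5578,-.027])
for col in (258,279,268,250):
    for r in range(184,214,2):
        p=px2w(c,col,r); print(col,r,np.r_[(p[:2]-o)@R,p[2]]*1000)
E
```

```text
258 184 [-48.2713 -63.4536 169.3045]
258 186 [-49.287  -62.9611 160.9931]
258 188 [-49.1819 -62.901  154.094 ]
258 190 [-49.2937 -62.7557 146.8114]
258 192 [-49.4608 -62.5877 139.359 ]
258 194 [-50.5874 -62.046  130.4635]
258 196 [-49.2002 -62.4783 125.0073]
258 198 [-47.2674 -63.1217 120.2774]
258 200 [-74.2339 -52.5349  73.6842]
258 202 [-58.8477 -58.4015  88.1136]
258 204 [-53.1549 -60.5025  88.5823]
258 206 [-47.0747 -62.7552  89.6982]
258 208 [-41.1732 -64.9395  90.6272]
258 210 [-36.8303 -66.5176  89.2599]
258 212 [-32.1722 -68.219   88.4086]
279 184 [-52.8469 -11.4256 142.2174]
279 186 [-52.1037 -11.3619 135.8965]
279 188 [-51.1456 -11.3983 129.804 ]
279 190 [-49.641  -11.6963 124.4184]
279 192 [-50.6059 -10.7893 115.4412]
279 194 [-49.6491 -10.8119 109.1176]
279 196 [-59.303  -5.648  87.203]
279 198 [-51.9777  -8.7688  89.9823]
279 200 [-47.1119 -10.6908  89.2079]
279 202 [-41.642  -12.912   89.3893]
279 204 [-35.5722 -15.4321  90.5498]
279 206 [-31.6245 -16.9111  88.5259]
279 208 [-26.7146 -18.8663  88.0176]
279 210 [-19.7686 -21.8318  90.7634]
279 212 [-15.966  -23.2458  88
[... 455 characters left out ...]
  90.2263]
268 208 [-35.0824 -42.7026  88.1927]
268 210 [-30.5331 -44.4177  87.1399]
268 212 [-23.3139 -47.3074  90.2985]
250 184 [-183.1003  -34.2351   -1.0938]
250 186 [-175.8735  -36.7933   -0.0536]
250 188 [-159.5499  -42.5506   13.3248]
250 190 [-129.1077  -53.2723   46.2427]
250 192 [-123.1568  -55.3806   46.2391]
250 194 [-112.5408  -59.129    52.7721]
250 196 [ 468.5247 -263.4371  859.1666]
250 198 [-100.7973  -63.289    52.9893]
250 200 [-94.3751 -65.5623  53.9818]
250 202 [-75.3866 -72.2525  73.2144]
250 204 [-69.7908 -74.2347  73.3515]
250 206 [-64.4119 -76.1405  73.2316]
250 208 [-58.2808 -78.3105  74.2899]
250 210 [-48.4227 -81.79    81.04  ]
250 212 [-40.1488 -84.7126  85.5803]
```

View pics/s4.png

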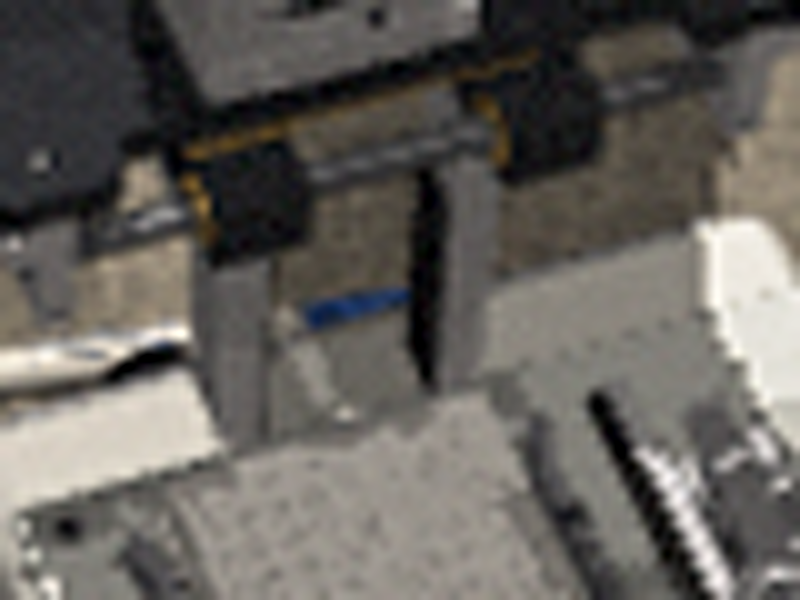

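The plate has not moved. By range, the fingers' near faces are at local x≈-50 but end near z≈105 mm, which doesn't match the reported TCP height. I'll back off and check the fingertip height unobstructed.

{"api": "jog_arm", "payload": {"rows": [[[0.012, 0, 0], 0, 0.04], [[0.012, 0, 0], 0, 0.04], [[0.012, 0, 0], 0, 0.04], [[0, 0, 0], 0, 0.04], [[0, 0, 0], 0, 0.04]]}}

```text
time_s: 5.65
ee_pos: [0.4651, -0.0677, 0.079]
eef_rot: [-3.141, 0.001, -3.067]
force: [-0.2, -0.8, -0.2]
grip_width: 0.0397
grip_force: 0.0
```

```bash
python3 - <<'E'
from m import *
t=.0728;R=np.array([[np.cos(t),-np.sin(t)],[np.sin(t),np.cos(t)]]);o=np.array([.5578,-.027])
e=get_obs()["ee_pos"];print("tcp local",np.r_[(e[:2]-o)@R,e[2]]*1000)
for n in("side","top"):
    P=cloud(camera(n));q=np.c_[(P[:,:2]-o)@R,P[:,2]]*1000
    s=q[(abs(q[:,0]+96)<22)&(abs(q[:,1]+35)<45)&(q[:,2]>60)&(q[:,2]<220)]
    print(n,len(s))
    for z in range(60,220,8):
        k=s[(s[:,2]>=z)&(s[:,2]<z+8)]
        if len(k): print(z,len(k),k[:,0].min(),k[:,0].max(),k[:,1].min(),k[:,1].max())
E
```

```text
tcp local [-95.4428 -33.7994  79.0418]
side 377
68 23 -77.25427192824569 -74.04721151770696 -77.43740325201232 7.486499036224991
100 2 -99.22183553471099 -87.17333831925984 -13.616579710259346 -13.21483441242279
108 22 -101.0048316110721 -83.79908913503083 -65.55848372660508 -6.198337280806004
116 34 -103.37321490221251 -84.05910152807144 -66.35582204462142 -1.9725109218118557
124 36 -102.5185390826024 -83.57635269394714 -66.08319167546735 -1.8287454562792682
132 33 -102.79823166751083 -83.85153607878601 -66.2081721441397 -2.4479168859999003
140 34 -103.3146688215034 -82.58271660993171 -66.5246946841031 -2.9244747915882257
148 36 -99.05873686396073 -84.45610495286401 -66.52306144151737 -2.693392232231478
156 38 -100.02763676060732 -83.29520242613236 -66.62445754720629 -1.587400059042269
164 38 -100.89012558529265 -83.12923908229514 -66.3408852435968 -1.7871084120240723
172 32 -100.63095157192508 -83.85862732283799 -66.20088865478888 -1.698083663263956
180 14 -96.60350103198334 -83.96419481005728 -12.68912267227915 -2.956447938025805
188 8 -100.22025351036774 -84.64396239880291 -12.170509231507218 -5.406944828993469
196 7 -104.47503280233116 -89.04634944606462 -76.5812856826654 -11.522153468411743
204 8 -96.35311363686607 -82.54403647058659 -77.01858801387623 -11.557431839824199
212 12 -89.56265054148109 -74.48230367764592 -77.90036329902235 -11.772628688901976
top 0
```

Range puts the fingertips at z≈107 mm where the state says 79 mm, so the true tips sit about 28 mm higher than reported. Over the housing (54 mm high), going down to a reported 57 mm is safe in either case, so I'll do that and re-measure.

{"api": "jog_arm", "payload": {"rows": [[[0, 0, 0.008], 0, 0.04], [[0, 0, 0.007], 0, 0.04], [[0, 0, 0.007], 0, 0.04], [[0, 0, 0], 0, 0.04], [[0, 0, 0], 0, 0.04]]}}

```text
time_s: 6.17
ee_pos: [0.4646, -0.0675, 0.0561]
eef_rot: [3.141, -0.001, -3.066]
force: [0.2, -0.2, 1.0]
grip_width: 0.04
grip_force: 0.0
```

```bash
cat > tip.py <<'E'
from m import *
t=.0728;R=np.array([[np.cos(t),-np.sin(t)],[np.sin(t),np.cos(t)]]);o=np.array([.5578,-.027])
def tip(c):
    e=get_obs()["ee_pos"];l=np.r_[(e[:2]-o)@R,e[2]]*1000;print("tcp local",l,get_obs()["force"])
    P=cloud(c);q=np.c_[(P[:,:2]-o)@R,P[:,2]]*1000
    s=q[(abs(q[:,0]-l[0])<22)&(abs(q[:,1]-l[1])<45)&(q[:,2]>58)&(q[:,2]<l[2]+80)]
    for z in range(60,int(l[2]+70),4):
        k=s[(s[:,2]>=z)&(s[:,2]<z+4)]
        if len(k): print(z,len(k),k[:,0].min(),k[:,0].max(),k[:,1].min(),k[:,1].max())
E
python3 - <<'E'
from tip import *
c=camera("side");save(c,"s5.png",(215,140,365,290),4);tip(c)
E
```

```text
tcp local [-95.7019 -33.6422  56.5114] [ 0.1845  0.3876 -0.0748]
68 7 -76.27857168746871 -74.17546508326348 -74.91649724558737 -0.4903875197693155
72 20 -76.4620218626962 -73.79719584027761 -77.71679401517031 9.477080267644082
80 2 -86.21195323313611 -86.11077903342564 -55.84082705589229 -10.076090932645181
84 6 -99.7086905038288 -86.1599404241865 -13.214913917245514 -4.406611251419647
88 8 -91.25493782818792 -84.67104821644307 -63.56218535991962 -7.724052445055022
92 15 -101.89203693529439 -83.39330826181045 -65.75510446813128 -4.063041453223468
96 12 -101.74462366061451 -83.79409493888707 -66.05170334083589 -2.6278774422391145
100 15 -101.9238440948026 -84.21329273693792 -65.43148198147284 -5.552517709349431
104 17 -100.72742092147047 -83.97892395043873 -65.48031881002312 -3.1147090942701667
108 16 -101.66193444472287 -83.58055405828839 -66.30336808756132 -3.43006210836286
112 15 -99.44889411552946 -83.70584203404667 -65.55610541572769 -3.3748373863056518
116 16 -101.42209626108182 -84.46664850455451 -66.19833802895724 -0.9793450125102127
120 18 -101.80215284627047 -83.43571889171008 -65.64496327067585 -4.692209683333468
124 18 -102.10025730071096 -83.85826113536933 -66.06053521959883 -2.485296851022611
```

View pics/s5.png

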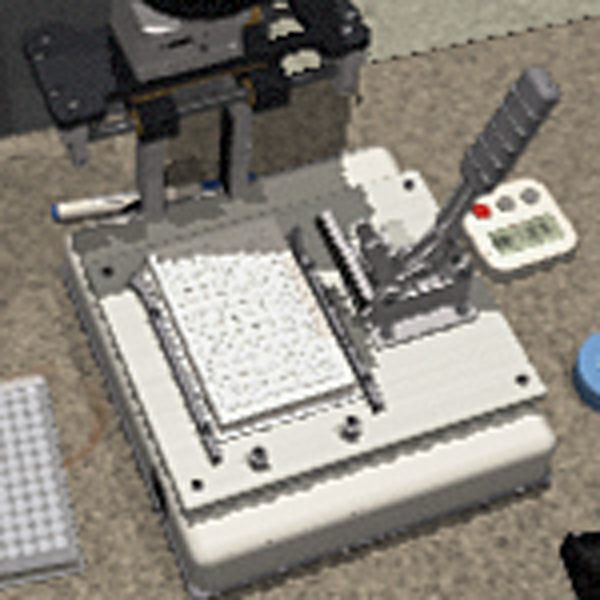

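This confirms it: the fingertips are at z≈84 mm where the state reads 56.5, an offset of +28 mm. In x the near face is at -83.7 mm, about 12 mm beyond the reported TCP. I'll use these offsets, lower 5 mm and push about 31 mm.

{"api": "jog_arm", "payload": {"rows": [[[0, 0, 0.005], 0, 0.04], [[-0.005, 0, 0], 0, 0.04], [[-0.005, 0, 0], 0, 0.04], [[-0.004, 0, 0], 0, 0.04], [[-0.003, 0, 0], 0, 0.04], [[-0.003, 0, 0], 0, 0.04], [[-0.003, 0, 0], 0, 0.04], [[-0.003, 0, 0], 0, 0.04], [[-0.002, 0, 0], 0, 0.04], [[0, 0, 0], 0, 0.04]]}}

```text
time_s: 7.05
ee_pos: [0.4931, -0.0654, 0.0517]
eef_rot: [-3.142, 0.0, -3.066]
force: [0.3, -0.7, 0.9]
grip_width: 0.0403
grip_force: 0.0
```

{"api": "jog_arm", "payload": {"rows": [[[-0.001, 0, 0], 0, 0.04], [[-0.001, 0, 0], 0, 0.04], [[0, 0, 0], 0, 0.04]]}}

```text
time_s: 7.3
ee_pos: [0.4949, -0.0653, 0.0518]
eef_rot: [-3.142, 0.0, -3.067]
force: [0.4, -0.3, 0.7]
grip_width: 0.0398
grip_force: 0.0
```

```bash
cat > plate.py <<'E'
from tip import *
def plate(c):
    P=cloud(c);q=np.c_[(P[:,:2]-o)@R,P[:,2]]*1000
    s=q[(q[:,2]>83)&(q[:,2]<92)&(q[:,1]>-70)&(q[:,1]<-5)&(q[:,0]>0)&(q[:,0]<90)]
    print(np.histogram(s[:,0],bins=np.arange(46,91,2)));l,r=s[s[:,1]<-55],s[(s[:,1]>-25)]
    print("back edge R/L",l[l[:,0]<75][:,0].max(),r[r[:,0]<75][:,0].max())
E
python3 - <<'E'
from plate import *
c=camera("side");tip(c);plate(c)
E
```

```text
tcp local [-65.6205 -33.6321  51.7447] [-0.0396 -0.4675  0.0052]
68 24 -76.02242649594724 -59.134574418659646 -78.22797416392758 7.725077719201369
72 104 -76.36855431345589 -44.829524754764364 -78.11103845513041 11.303037366862359
76 16 -70.78389112379266 -45.06496663685768 -76.5558913398125 6.766700625576467
80 10 -71.54642424704674 -43.69632377927348 -74.57326968984127 10.98050619910517
84 64 -72.93063185092352 -43.76035471673679 -73.60128884953625 5.769765245129695
88 54 -72.66940422452498 -43.846273051385104 -69.92566991701337 2.807570332155998
92 14 -74.54582914439776 -54.646472516119395 -66.06550356424658 -2.997815625315435
96 19 -72.33380411630846 -54.180141340001605 -65.33142801828922 -3.086831529513443
100 13 -74.79073602607717 -55.27332042527435 -66.38366854101483 -3.1716777479380642
104 18 -74.82557940948809 -53.364491160078785 -65.87534658657428 -2.7853974744913046
108 12 -75.0705792438468 -54.83140311376533 -65.41236429763558 -10.796154651919355
112 17 -73.22023199539717 -54.07429031702141 -65.67161417982892 -0.8239271561517331
116 18 -75.05769001318122 -53.964777611280475 -66.16304837677342 -1.0050214432541291
120 17 -72.49329453481964 -54.06887805466433 -66.23768714186139 -4.55989402656383
(array([19, 24, 21, 26, 22, 23, 22, 30, 29, 25, 26, 41,  3,  0,  0,  2,  3,
        7, 10,  7,  1,  0]), array([46, 48, 50, 52, 54, 56, 58, 60, 62, 64, 66, 68, 70, 72, 74, 76, 78,
       80, 82, 84, 86, 88, 90]))
back edge R/L 70.00459602850587 69.9275893559414
```

The plate is moving now: its back edge has gone from 60 to 70 mm. I continue until contact shows.

{"api": "jog_arm", "payload": {"rows": [[[-0.001, 0, 0], 0, 0.04], [[-0.001, 0, 0], 0, 0.04], [[0, 0, 0], 0, 0.04]]}}

```text
time_s: 7.6
ee_pos: [0.4969, -0.0652, 0.0518]
eef_rot: [-3.142, 0.0, -3.066]
force: [1.2, -0.7, -0.1]
grip_width: 0.04
grip_force: 0.0
```

{"api": "jog_arm", "payload": {"rows": [[[-0.001, 0, 0], 0, 0.04], [[0, 0, 0], 0, 0.04]]}}

```text
time_s: 7.77
ee_pos: [0.4979, -0.0651, 0.0518]
eef_rot: [-3.142, 0.0, -3.067]
force: [-0.5, 0.3, -0.0]
grip_width: 0.04
grip_force: 0.0
```

{"api": "jog_arm", "payload": {"rows": [[[-0.001, 0, 0], 0, 0.04], [[0, 0, 0], 0, 0.04]]}}

```text
time_s: 7.93
ee_pos: [0.4986, -0.065, 0.0517]
eef_rot: [3.142, -0.0, -3.066]
force: [-1.4, -0.3, 1.1]
grip_width: 0.0399
grip_force: 0.9
```

{"api": "jog_arm", "payload": {"rows": [[[-0.001, 0, 0], 0, 0.04], [[0, 0, 0], 0, 0.04]]}}

```text
time_s: 8.1
ee_pos: [0.4987, -0.065, 0.0517]
eef_rot: [3.141, -0.003, -3.066]
force: [-9.7, -0.7, 6.2]
grip_width: 0.0398
grip_force: 4.8
```

```bash
python3 - <<'E'
from plate import *
c=camera("side");print(get_obs()["force"],get_obs()["ee_pos"]);plate(c)
E
```

```text
[-9.6028 -0.4226  6.2707] [ 0.4987 -0.065   0.0517]
(array([23, 19, 23, 21, 26, 25, 25, 23, 20, 26, 27, 26, 27, 36,  2,  0,  5,
        5, 11,  9,  0,  0]), array([46, 48, 50, 52, 54, 56, 58, 60, 62, 64, 66, 68, 70, 72, 74, 76, 78,
       80, 82, 84, 86, 88, 90]))
back edge R/L 74.00558460748356 73.75020661172964
```

The plate is home: the contact force is 10 N and both back corners read 74 mm against the pins. Now I back off, rise, close the fingers and go to the lever face.

{"api": "jog_arm", "payload": {"rows": [[[0.005, 0, 0], 0, 0.04], [[0.01, 0, 0], 0, 0.04], [[0.01, 0, 0], 0, 0.04], [[0, 0, -0.03], 0, 0], [[0, 0, -0.035], 0, 0], [[0, 0, -0.035], 0, 0], [[0, 0, -0.035], 0, 0], [[0, 0, -0.035], 0, 0], [[0, 0, 0], 0, 0], [[0, 0, 0], 0, 0]]}}

```text
time_s: 8.98
ee_pos: [0.4754, -0.0669, 0.2232]
eef_rot: [-3.141, 0.004, -3.066]
force: [-1.3, 0.9, -0.9]
grip_width: 0.0005
grip_force: 0.0
```

{"api": "jog_arm", "payload": {"rows": [[[-0.012, 0.0135, 0], 0, 0], [[-0.012, 0.0135, 0], 0, 0], [[-0.012, 0.0135, 0], 0, 0], [[-0.012, 0.0135, 0], 0, 0], [[-0.012, 0.0135, 0], 0, 0], [[-0.012, 0.0135, 0], 0, 0], [[-0.012, 0.0135, 0], 0, 0], [[-0.012, 0.0135, 0], 0, 0], [[0, 0, 0], 0, 0], [[0, 0, 0], 0, 0]]}}

```text
time_s: 9.82
ee_pos: [0.562, 0.0484, 0.22]
eef_rot: [3.142, -0.002, -3.065]
force: [0.6, -0.4, -0.4]
grip_width: 0.0003
grip_force: 0.0
```

```bash
python3 - <<'E'
from plate import *
c=camera("side");save(c,"s6.png",(255,40,405,240),3)
e=get_obs();p=e["ee_pos"];print((p[:2]-o)@R,p[2],e["eef_rot"],e["grip_width"])
P=cloud(c);q=np.c_[(P[:,:2]-o)@R,P[:,2]]*1000
s=q[(q[:,0]>-20)&(q[:,0]<35)&(q[:,1]>55)&(q[:,1]<125)&(q[:,2]>180)&(q[:,2]<320)]
for z in range(180,320,6):
    k=s[(s[:,2]>=z)&(s[:,2]<z+6)]
    if len(k): print(z,len(k),"x",np.percentile(k[:,0],[0,50,100]),"y",np.sort(k[:,1])[::max(1,len(k)//6)])
plate(c)
E
```

```text
[0.0095 0.0744] 0.22044271468692198 [-3.1416 -0.0019 -3.0661] 0.00023471291413935082
180 26 x [ 4.2835 20.4759 25.7372] y [80.3746 81.1119 81.5684 82.3618 84.4373 86.7553 94.2138]
186 34 x [ 1.632  16.4794 24.6122] y [81.6947 82.9421 83.595  84.0472 84.8219 86.3253 91.0588]
192 27 x [ 2.2683 16.4522 24.5795] y [84.7443 85.5708 86.1116 86.6122 87.4887 88.7967 93.7646]
198 36 x [-0.462  17.1509 25.1728] y [86.9186 87.7352 88.4386 89.2239 90.4286 92.7167]
204 24 x [ 1.913  17.8409 25.1422] y [89.9711 90.461  90.8731 91.9999 93.9291 97.6824]
210 33 x [ 1.2964 17.8485 25.4953] y [ 90.9831  91.5988  92.714   93.4187  94.4052  95.6641 100.8046]
216 33 x [-1.0371 17.4343 24.8282] y [ 93.5916  94.9266  95.5865  96.2321  97.0683  99.8206 104.0902]
222 31 x [ 4.2354 17.8237 25.301 ] y [ 95.8505  97.4911  97.6616  98.6467  99.9589 102.0551 109.5723]
228 32 x [ 1.1751 15.749  24.2135] y [ 96.784   99.736  100.1735 100.6977 101.7637 104.7329 111.7673]
234 36 x [ 1.0497 18.0964 25.0893] y [100.1344 101.8389 103.1629 103.6313 104.9643 107.6434]
240 49 x [ 2.9323 15.1296 24.4436] y [102.6796 105.0703
[... 860 characters left out ...]
[61.2077 62.1477 62.9932 65.1929 70.027  76.7916 83.9821]
300 34 x [ 4.4726 19.6631 21.5559] y [60.8846 61.8996 63.0898 66.7185 72.479  78.4072 83.4313]
306 44 x [ 2.7503 19.217  20.6335] y [61.3847 61.9306 63.321  70.2451 75.4094 80.2077 86.6342]
312 34 x [ 4.2104 19.3763 21.3191] y [61.5585 62.4026 63.0763 66.7593 72.5538 77.1839 83.0771]
318 14 x [10.2377 19.4053 20.6177] y [61.2663 62.0548 63.0046 67.44   71.7791 78.0509 84.3066]
(array([27, 19, 24, 24, 24, 25, 23, 17, 29, 27, 26, 28, 29, 26,  3,  0,  6,
        6,  9,  7,  1,  0]), array([46, 48, 50, 52, 54, 56, 58, 60, 62, 64, 66, 68, 70, 72, 74, 76, 78,
       80, 82, 84, 86, 88, 90]))
back edge R/L 74.20008059581595 73.63655495236286
```

View pics/s6.png

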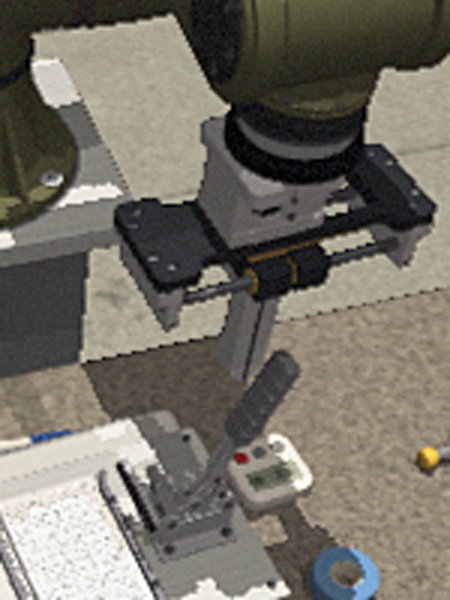

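The side view shows the closed fingers (tip at crop (240,375), local y 62–86, z≈250) just plate-side of the raised lever (crop (285,360)). The lever face is at y≈99 for z 228, and the x centres agree. The tip offset is +29 mm. I'll lower 25 mm and follow the lever's path with the finger's left corner.

{"api": "jog_arm", "payload": {"rows": [[[0, 0, 0.013], 0, 0], [[0, 0, 0.012], 0, 0], [[0, 0.005, 0], 0, 0], [[0, 0.006, 0], 0, 0], [[0, 0.005, 0.001], 0, 0], [[0, 0.005, 0.001], 0, 0], [[0, 0.005, 0.001], 0, 0], [[0, 0, 0], 0, 0]]}}

```text
time_s: 10.53
ee_pos: [0.5604, 0.0749, 0.1939]
eef_rot: [-3.142, 0.0, -3.066]
force: [0.2, -2.0, 2.0]
grip_width: 0.0003
grip_force: 1.0
```

{"api": "jog_arm", "payload": {"rows": [[[0, 0.005, 0.001], 0, 0], [[0, 0.006, 0.001], 0, 0], [[0, 0.005, 0.004], 0, 0], [[0, 0.005, 0.005], 0, 0], [[0, 0.004, 0.005], 0, 0], [[0, 0, 0], 0, 0]]}}

```text
time_s: 11.03
ee_pos: [0.5585, 0.1001, 0.1771]
eef_rot: [3.141, -0.0, -3.066]
force: [0.7, -0.5, 5.1]
grip_width: 0.0005
grip_force: 2.1
```

```bash
cat > lev.py <<'E'
from plate import *
def lev(c):
    e=get_obs();p=e["ee_pos"];l=(p[:2]-o)@R*1000;print("corner",l[0],l[1]+12.5,"tip z",p[2]*1000+29,e["force"])
    P=cloud(c);q=np.c_[(P[:,:2]-o)@R,P[:,2]]*1000
    s=q[(q[:,0]>0)&(q[:,0]<26)&(q[:,1]>80)&(q[:,1]<190)&(q[:,2]>100)&(q[:,2]<260)]
    for y in range(80,190,8):
        k=s[(s[:,1]>=y)&(s[:,1]<y+8)]
        if len(k): print(y,len(k),np.percentile(k[:,2],[0,25,50,75,100]))
E
python3 - <<'E'
from lev import *
lev(camera("side"))
E
```

```text
corner 10.062577584686402 138.83349226835966 tip z 206.59022792795403 [ 1.1378 -1.7735  4.7054]
80 63 [100.1414 112.2323 137.6362 152.2424 159.7614]
88 44 [100.2356 151.1277 157.2336 163.344  170.1387]
96 62 [156.0231 170.8393 174.3194 176.8684 180.4517]
104 64 [166.0725 180.0403 182.6918 185.2681 191.3178]
112 187 [168.6622 194.2208 226.7408 243.1591 259.8631]
120 96 [181.8652 196.3798 209.1688 235.6237 257.9211]
128 82 [192.3494 207.4196 223.7926 243.3992 259.6869]
136 45 [196.4706 210.4067 215.2429 225.6616 256.655 ]
144 34 [200.6409 216.2895 218.9777 221.6095 222.9362]
152 7 [210.6619 217.5488 218.2232 219.5042 220.5438]
```

Contact force is 5 N and the lever is following. I continue down.

{"api": "jog_arm", "payload": {"rows": [[[0, 0.003, 0.006], 0, 0], [[0, 0.003, 0.006], 0, 0], [[0, 0.002, 0.006], 0, 0], [[0, 0.002, 0.006], 0, 0], [[0, 0.002, 0.006], 0, 0], [[0, 0.001, 0.005], 0, 0], [[0, 0, 0], 0, 0]]}}

```text
time_s: 11.67
ee_pos: [0.5575, 0.1124, 0.142]
eef_rot: [3.141, -0.0, -3.066]
force: [2.3, 1.0, 3.2]
grip_width: 0.0007
grip_force: 1.6
```

{"api": "jog_arm", "payload": {"rows": [[[0, 0.001, 0.005], 0, 0], [[0, 0.001, 0.005], 0, 0], [[0, 0.001, 0.005], 0, 0], [[0, 0, 0.005], 0, 0], [[0, 0, 0.004], 0, 0], [[0, 0, 0], 0, 0]]}}

```text
time_s: 12.17
ee_pos: [0.5569, 0.1149, 0.1176]
eef_rot: [-3.142, -0.002, -3.066]
force: [1.4, 1.3, 2.4]
grip_width: 0.0002
grip_force: 0.9
```

{"api": "jog_arm", "payload": {"rows": [[[0, 0.001, 0.004], 0, 0], [[0, 0.001, 0.004], 0, 0], [[0, 0, 0.004], 0, 0], [[0, 0, 0], 0, 0]]}}

```text
time_s: 12.5
ee_pos: [0.5567, 0.1169, 0.1055]
eef_rot: [-3.142, -0.002, -3.066]
force: [1.0, 0.4, -1.2]
grip_width: 0.0004
grip_force: 0.0
```

```bash
python3 - <<'E'
from lev import *
c=camera("side");lev(c);plate(c)
E
```

```text
corner 9.526604789947719 156.0831475503761 tip z 135.00121673433847 [-0.0078  0.7568 -0.2122]
80 42 [100.7367 111.936  115.1476 117.8733 125.2406]
88 26 [100.0638 113.2932 116.4387 119.1915 123.056 ]
96 36 [110.0468 117.6675 120.1362 122.3124 125.0857]
104 37 [114.1497 120.0148 121.8912 123.2271 125.1848]
112 36 [110.8888 120.7521 122.4498 123.3762 247.1203]
120 53 [109.7359 120.2812 121.9732 230.3602 247.4304]
128 187 [108.6522 145.5997 166.4607 186.1342 212.5509]
136 76 [110.0104 120.0692 149.2925 177.476  203.8467]
144 90 [106.9655 120.0358 151.5146 175.6164 198.7836]
152 52 [106.2748 118.4594 142.8183 171.2884 199.9812]
160 26 [109.1061 116.0663 116.9146 118.423  121.0638]
168 22 [108.6352 114.651  116.1809 118.1237 120.0962]
(array([27, 17, 18, 26, 24, 21, 18, 27, 21, 33, 25, 18, 34, 38,  2,  2,  2,
        8,  8,  7,  2,  0]), array([46, 48, 50, 52, 54, 56, 58, 60, 62, 64, 66, 68, 70, 72, 74, 76, 78,
       80, 82, 84, 86, 88, 90]))
back edge R/L 73.590291506561 73.75427358101736
```

The lever has snapped over: it slopes slightly down to z≈117 at its free end and the force is gone. I retract straight up, then check.

{"api": "jog_arm", "payload": {"rows": [[[0, 0, -0.02], 0, 0], [[0, 0, -0.035], 0, 0], [[0, 0, -0.035], 0, 0], [[0, 0, -0.035], 0, 0], [[0.03, 0, -0.02], 0, 0], [[0.035, 0, 0], 0, 0], [[0.035, 0, 0], 0, 0], [[0.035, 0, 0], 0, 0], [[0.035, 0, 0], 0, 0], [[0, 0, 0], 0, 0], [[0, 0, 0], 0, 0]]}}

```text
time_s: 13.47
ee_pos: [0.3872, 0.1042, 0.2526]
eef_rot: [3.141, 0.002, -3.066]
force: [0.2, 0.2, 0.2]
grip_width: 0.0002
grip_force: 0.0
```

```bash
python3 - <<'E'
from lev import *
c=camera("side");lev(c);plate(c);save(c,"s7.png",(195,120,395,300),3.3)
E
```

```text
corner -159.77194730503788 155.72016509631524 tip z 281.33657685302865 [ 0.424   0.4113 -0.0344]
80 44 [101.0097 110.5039 114.5408 118.2209 123.7242]
88 26 [100.5483 112.3048 115.1032 118.9119 124.0201]
96 41 [111.8076 118.1448 120.8034 122.3332 124.9024]
104 31 [113.1125 120.5028 121.8814 123.1371 124.7557]
112 36 [110.4138 120.6111 121.468  122.9581 124.3975]
120 37 [110.3008 119.2314 121.253  121.8717 123.6259]
128 36 [109.0437 118.9361 120.4387 121.6647 124.4414]
136 32 [111.2185 118.7756 120.11   121.0382 123.9014]
144 38 [105.9356 117.3969 119.0514 120.0953 121.1722]
152 36 [105.3335 117.1112 118.5158 119.7427 121.3811]
160 29 [108.0411 116.9746 118.6801 119.44   122.8445]
168 24 [107.6234 115.4764 117.2879 117.823  119.1072]
(array([31, 16, 20, 23, 18, 26, 19, 27, 22, 29, 25, 25, 27, 35,  1,  0,  6,
        4, 12,  9,  1,  0]), array([46, 48, 50, 52, 54, 56, 58, 60, 62, 64, 66, 68, 70, 72, 74, 76, 78,
       80, 82, 84, 86, 88, 90]))
back edge R/L 73.88705261840204 73.73918551435925
```

View pics/s7.png

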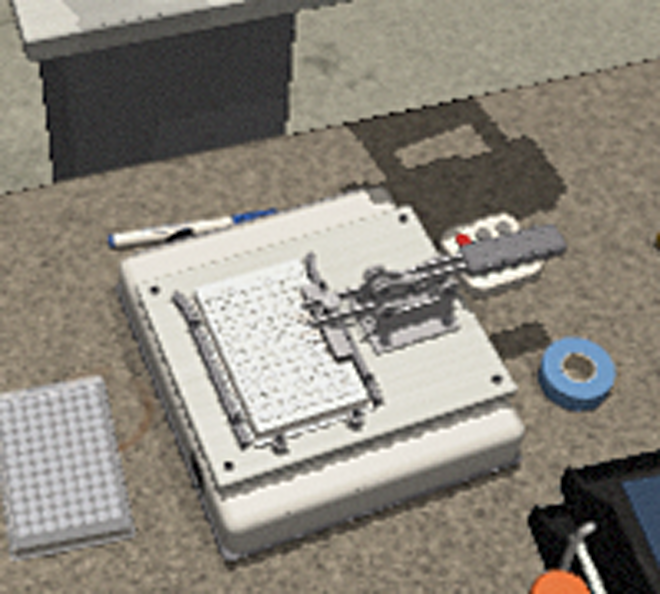

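The plate is against both pins at (280,443) and (357,418), the pad is down on its left edge at (335,330), and the lever is locked at (510,245). The bystanders are unmoved and the hand is clear.

```bash
python3 -c "
from station import *
print(hand_in())"
```

```text
the job is handed in; nothing more can be done
None
```

The microplate is fully home against both stop pins, the toggle clamp is locked with its pad on the plate, the hand is clear, and the job is handed in at about 13.5 s.

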